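# Turn the spice carousel to the red-capped jar and lock it

## Robot

A 6-joint arm with a two-finger parallel gripper is mounted at the origin on the work surface; the furniture and walls round the work are solid. World frame = base frame: x ahead of the robot, y to its left, z up, the work surface at z = 0. Lengths are in m, angles in degrees, forces in N, time in s.
With the tool pointing down it reaches from about 0.4 to 0.825 m from the base axis. Payload 7 kg.
Tool frame: the origin (TCP) lies midway between the tips of the shut fingers; the grasp point (between the pads) lies 19 mm behind it; z points along the fingers, y is the line along which they close (so a half turn about z gives the same grasp; the last joint's range is limited). The gripper opens to 88 mm and grips with 3 to 60 N. Pads are 19 mm wide; open, the fingers measure 130 mm over their backs; the gripper's body (78 mm by 193 mm) begins 47 mm behind the grasp point.
Start: joints at [-54.998, 20.546, 0.682, 0, -70.136, -16.507], TCP at [0.214, -0.64, 0.227] pointing down, gripper open.
Joint ranges: [-176.03, 176.03], [-82.01, 121.73], [-58.28, 71.71], [-173.87, 95.51], [-174.79, -0.11], [-173.66, 173.66]. Speed limits (degrees/s): [136.94, 136.94, 172.46, 180, 180, 180].

## Interface

Orientations are given as a 3x3 rotation matrix whose columns are the frame's x, y, z axes.
In Python, from rig import robot gives the robot as it stands. Calls block until the motion is done:
- robot.goto(position, orientation): joint-space move of the TCP to a pose.
- robot.servo_line(position, ori=None, speed=0.15): straight line of the TCP; ori=None keeps the orientation; speed is the mean speed in m/s.
- robot.movej(angles): joint-space move.
- robot.move_gripper(opening): opening from 0.0 (shut) to 1.0 (fully open); the grip force is fixed at half the most; returns when the fingers have stopped.
- robot.dwell(seconds).
- robot.ik(position, orientation): joint angles nearest the present ones, or None.
- robot.grab_frame(name): name is "scene" or "side" or "wrist"; returns (picture, depth): 384x512x3 uint8, red, green, blue; 384x512 float32, m along the optical axis (not along the pixel's ray), 0 where there is no reading.
- robot.camera_info(name): a dict with "vfov" (degrees; the focal length in pixels is half the picture's height over the tangent of half this angle, whatever the lens; pixels are square), "cx", "cy" (the principal point, pixels), "view" (4x4, takes a point from world to camera coordinates); the wrist camera has in their place "T_tool_cam" (4x4, takes a point from camera to tool coordinates, whose origin is the TCP and whose axes are the flange's). Camera axes: x right, y down, z forward; pixel columns grow to the right and rows downward; lengths in m; the calibration is good to about 2 mm. A picture is of the moment at which its call begins: read the wrist's pose just before it. camera_info takes no time and is no camera call.
A pose or a line that the arm cannot do raises robot.Unreachable and nothing moves.
- robot.job_done(): hands the job in; it is judged then, once.
Readings, each from a call of its own:
- robot.read_t(): time.
- robot.read_qpos(): joint angles.
- robot.read_qvel(): joint speeds.
- robot.read_effort(): joint torques, N m.
- robot.read_position(): TCP position.
- robot.read_tcp_rot(): TCP orientation.
- robot.read_force(): force on the tool from outside, world axes, zero at the start.
- robot.read_ft_torque(): the same for the moment, N m.
- robot.read_grip_width(): opening from 0.0 (shut) to 1.0 (fully open).
- robot.read_finger_force(): force on a finger pad.
Only numpy, scipy, OpenCV 4.12 (cv2) and the standard library are available. Lean on these libraries where they do the work, as an engineer would, in place of code of your own. Each camera call takes 0.05 s, during which the arm holds its last target. There are 200 camera calls.

## Task

Bring the red-capped spice jar round to the front of the carousel, squarely behind the middle of the spoon rest: push the brake lever fully outward, away from the disc, to free the disc, gently turn the disc by pushing its scalloped wooden rim with the fingertips, then push the brake lever fully back in, towards the disc, so that the disc stays put. Only push, lift nothing, keep the robot off the jars and bottles, leave them all standing on the disc, and do not disturb the spoon or anything else on the table.

Things in the scene. Friction and masses are not known exactly. Their poses are not given: they have to be found in the camera images.
- stand: fixed light-wood stand; origin on the table under the disc's axis. -x points to its front: spoon rest 72 mm deep, 176 wide, 169 to 241 mm before the axis, floor 12 mm high, border 17, on a neck 110 mm wide. -y points to its right, where an arm 46 mm wide, 12 high carries the brake. Yawed up to 0.3 rad. Elsewhere, beyond 108 mm from the axis, bare table lies below the disc's edge
- disc_center (a point): on the axis, centre of the turning disc's top, 44 mm above the table. Brown wood disc, 18 mm thick (26 to 44 mm above the table), radius 115 mm, six lobes on its rim (see lobe). A thin brass rail (radius 94 mm, top 64 mm above the table) rings the jars. Released, it turns at about 1 N at the rim and does not coast; braked, it resists up to about 15 N
- lobe (a point): outermost point of one rim lobe at mid thickness, 140 mm from the axis, 35 mm above the table. Six equal round lobes stand every 60 degrees, each 44 mm across, centred 118 mm from the axis; between neighbours a gap of about 74 mm takes a fingertip, which pushes on a lobe's flank
- disc (a joint): turn of the disc on its stand, rad, positive counter-clockwise seen from above, 0 at the start, unlimited
- brake (a joint): brake lever: 0 = leaning 37 degrees outward, away from the disc: disc free; 1.0 = leaning 20 degrees inward, over towards the disc: disc clamped; stops at both ends. It starts clamped. Below 0.25 the shoe is well off the drum, above 0.85 it clamps fully. It stays where it is left; pushing the knob takes 2 to 5 N, a stop is rigid
- brake_knob (a point): centre of the black ball (20 mm across) at the end of the steel brake lever, 60 mm from its pivot: clamped it is 184 mm from the disc's axis and 86 mm above the table, released 241 mm and 78 mm; in between it rises to 90 mm
- brake_pivot (a point): the lever's pivot, on the stand's right side, 205 mm from the disc's axis and 30 mm above the table; the pivot runs parallel to the stand's x axis. Steel cheeks round it reach 42 mm above the table and 19 mm to either side
- red_jar: the spice jar with the bright red cap, 45 mm across, 106 mm tall, 0.11 kg, standing loose on the disc 58 mm from the axis; origin at the centre of its underside
- green_jar_a: spice jar with white-green cap and green label, 47 mm across, 98 mm tall, loose on the disc; origin at the centre of its underside
- green_jar_b: a second jar like green_jar_a
- dropper_a: brown dropper bottle with a black top, 33 mm across, 102 mm tall, loose on the disc, easily toppled if the disc is jerked; origin at the centre of its underside. The five jars and bottles stand 72 degrees apart in any order, 58 mm from the axis
- dropper_b: a second bottle like dropper_a
- teaspoon: teaspoon with a blue handle, 138 mm long, lying across the spoon rest, to be left there; origin at the centre of its underside
- lemon_a: lemon, 71 mm, right of the work; leave alone
- lemon_b: lemon, 72 mm, right of the work; leave alone

How it is judged:
By the outcome, as a careful person would: the job done as asked, in the order asked, and still so for the second after the job is handed in, with the robot touching nothing.
It also fails if it takes over 72 s, if anything falls off the work surface, if the arm or the gripper's body presses on something with over 40 N, if the wrist force passes 120 N, or if a joint passes its speed limit or range.

## Working session

There is one attempt and no reset: what is moved stays moved. The work goes in short steps, each a Python script; the robot and the scene stay as the last script left them, time stands still between calls to the robot, and variables do not carry over. Pictures are saved under pics/ and viewed, at most 10 in all, crops included, and the job is handed in when it is done.

```bash
mkdir -p pics; ls
python3 - <<'E'
from rig import robot
import cv2,numpy as np
for n in("scene","side"):
    p,d=robot.grab_frame(n); np.savez(n+"0.npz",p=p,d=d); cv2.imwrite(f"pics/{n}0.png",p[:,:,::-1])
    c=robot.camera_info(n); print(n,c["vfov"],c["cx"],c["cy"],np.round(c["view"],3).tolist())
print(robot.camera_info("wrist"),robot.read_tcp_rot(),robot.read_t())
E
```

```text
pics
scene 52.098296408598365 255.2481324160603 193.24549620020304 [[-0.789, -0.614, -0.014, 0.346], [-0.462, 0.608, -0.646, 0.383], [0.406, -0.503, -0.763, 0.902], [0.0, 0.0, 0.0, 1.0]]
side 42.98656975797863 261.827845276883 188.8830536322666 [[-0.974, -0.226, -0.009, 0.494], [-0.122, 0.559, -0.82, 0.186], [0.191, -0.798, -0.572, 1.126], [0.0, 0.0, 0.0, 1.0]]
{'vfov': 62.942672629201944, 'cx': 256.3574755526393, 'cy': 199.9257879071003, 'T_tool_cam': array([[-7.43297044e-04, -9.67552211e-01, -2.52670074e-01,
         6.79935314e-02],
       [ 9.99999720e-01, -7.40652065e-04, -1.05581530e-04,
        -4.09280428e-04],
       [-8.49849687e-05, -2.52670081e-01,  9.67552491e-01,
        -1.58092608e-01],
       [ 0.00000000e+00,  0.00000000e+00,  0.00000000e+00,
         1.00000000e+00]])} [[-9.48385614e-01 -3.17118885e-01 -5.83455104e-04]
 [-3.17119399e-01  9.48384631e-01  1.37071361e-03]
 [ 1.18660681e-04  1.48499000e-03 -9.99998890e-01]] 0.1
```

View pics/scene0.png

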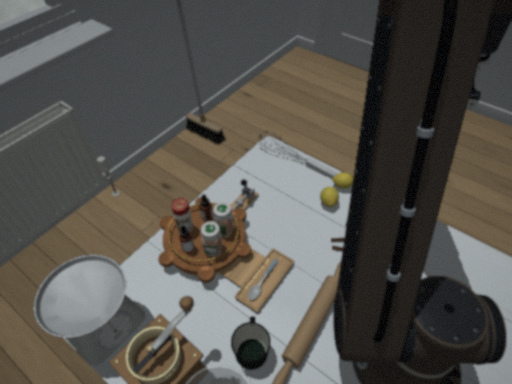

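View pics/side0.png

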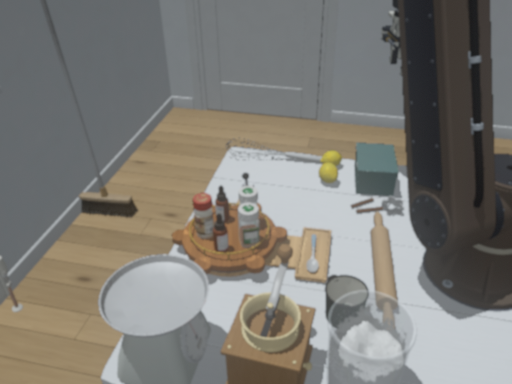

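Scene view: disc around (205,240), red cap at (180,205), brake knob at (246,183), spoon rest at (265,280). Side view: red cap (203,200), knob (246,177), with the rest towards the robot.

```bash
cat > h.py <<'E'
import numpy as np,cv2
from rig import robot
def cam(n,T=None):
    c=robot.camera_info(n); f=192/np.tan(np.radians(c["vfov"]/2))
    M=np.linalg.inv(c["view"]) if n!="wrist" else T@c["T_tool_cam"]
    return f,c["cx"],c["cy"],M
def tcp():
    T=np.eye(4);T[:3,:3]=robot.read_tcp_rot();T[:3,3]=robot.read_position();return T
def cloud(d,C):
    f,cx,cy,M=C; v,u=np.mgrid[:384,:512]
    P=np.stack([(u-cx)/f*d,(v-cy)/f*d,d],-1)
    return P@M[:3,:3].T+M[:3,3]
def ray(u,v,z,C):
    f,cx,cy,M=C; r=M[:3,:3]@np.array([(u-cx)/f,(v-cy)/f,1]); o=M[:3,3]
    return o+r*(z-o[2])/r[2]
def proj(p,C):
    f,cx,cy,M=C; q=np.linalg.inv(M)@np.r_[p,1]; return np.array([cx+f*q[0]/q[2],cy+f*q[1]/q[2]])
def snap(n,name=None):
    C=cam(n,tcp() if n=="wrist" else None); p,d=robot.grab_frame(n)
    if name: cv2.imwrite(f"pics/{name}.png",p[:,:,::-1])
    return p,d,cloud(d,C),C
E
python3 - <<'E'
from h import *
for n in("scene","side"):
    z=np.load(n+"0.npz");C=cam(n);P=cloud(z["d"],C);h=cv2.cvtColor(z["p"],cv2.COLOR_RGB2HSV)
    H,S,V=[h[...,i].astype(int) for i in range(3)]
    ok=(z["d"]>0)&(P[...,0]>.3)&(P[...,0]<1)&(abs(P[...,1])<.5)
    red=ok&((H<6)|(H>172))&(S>130)&(P[...,2]>.1)
    print(n,"red",red.sum(),P[red].mean(0),P[red].max(0),P[red].min(0))
    dm=ok&(P[...,2]>.038)&(P[...,2]<.050)&(H<20)&(S>90)
    c=cv2.minEnclosingCircle(P[dm][:,:2].astype(np.float32)); print("disc",dm.sum(),np.median(P[dm],0),c)
    u,v=((246,183),(246,177))[n=="side"]; print("knob ray z.086",ray(u,v,.086,C))
E
```

```text
scene red 89 [0.62291509 0.06983719 0.14416101] [0.6537077  0.10664121 0.15304383] [ 0.57021936 -0.00135392  0.10198895]
disc 2793 [0.55134665 0.08442735 0.04401533] ((0.5129154324531555, 0.12858815491199493), 0.2400580197572708)
knob ray z.086 [ 0.58334082 -0.14425879  0.086     ]
side red 39 [0.63600762 0.08130862 0.14131225] [0.64759898 0.08545872 0.14965806] [0.62444052 0.07471449 0.13319586]
disc 2715 [0.56533217 0.10262592 0.04368253] ((0.5200119018554688, 0.18702693283557892), 0.26821815967559814)
knob ray z.086 [ 0.5813483  -0.13503647  0.086     ]
```

Run:
```python
from h import *
R=np.array([[-1,0,0],[0,1,0],[0,0,-1.]])
robot.goto([.52,-.02,.37],R); print(robot.read_t())
p,d,P,C=snap("wrist","w0"); np.savez("w0.npz",p=p,d=d,M=C[3])
h=cv2.cvtColor(p,cv2.COLOR_RGB2HSV);H,S,V=[h[...,i].astype(int) for i in range(3)]
red=((H<6)|(H>172))&(S>130)&(P[...,2]>.095)
print(red.sum(),P[red].mean(0))
for p0 in([.6,.04,.044],[.583,-.14,.086]): print(proj(p0,C))
```

```text
2.6
317 [0.61375294 0.05417967 0.15383149]
[294.32739596 212.85101457]
[175.44303061 210.27496172]
```

View pics/w0.png

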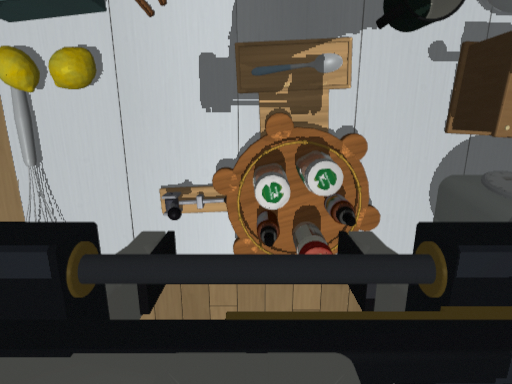

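Wrist view: disc centre around (297,195), lobes at (280,125), (353,147), (367,216), (225,182), (245,245). Knob at (174,212), rest at (294,65), red cap at (317,248), partly hidden by the gripper. I'll shut the gripper, back off and measure.

```bash
cat > meas.py <<'E'
from h import *
from scipy.optimize import least_squares
def measure(name=None):
    p,d,P,C=snap("wrist",name)
    h=cv2.cvtColor(p,cv2.COLOR_RGB2HSV);H,S,V=[h[...,i].astype(int) for i in range(3)]
    near=np.hypot(P[...,0]-.6,P[...,1]-.045)<.3
    ok=(d>.15)&near; out={}
    red=ok&((H<6)|(H>172))&(S>130)&(P[...,2]>.095)&(P[...,2]<.115)
    lab=red.astype(np.uint8); out["red_n"]=int(red.sum()); out["red"]=P[red].mean(0)
    wood=(ok&(P[...,2]>.040)&(P[...,2]<.048)&(S>80)&(H<25))
    out["wood"]=P[wood]
    rest=ok&(P[...,2]>.008)&(P[...,2]<.022)&(S>50)&(H<30)&(P[...,0]<.44)
    out["rest"]=P[rest]
    kn=ok&(V<60)&(P[...,2]>.06)&(P[...,2]<.11)&(P[...,1]<-.08)
    out["knob"]=P[kn]
    return out,p,d,P,C
def discfit(W,c0=(.6,.045)):
    # lobed outline: outermost radius vs angle; r(phi) model = max(115, lobe arc of 22 mm at 118)
    W=W[:,:2]; c=np.array(c0); 
    for _ in range(3):
        q=W-c; a=np.arctan2(q[:,1],q[:,0]); r=np.hypot(*q.T); q=q[r<.15];a=a[r<.15];r=r[r<.15]
        b=((a+np.pi)/(2*np.pi)*180).astype(int)%180
        E=np.array([q[b==i][np.argmax(r[b==i])] for i in range(180) if (b==i).any() and r[b==i].max()>.108])
        def res(x):
            e=E+c-x[:2]; a=np.arctan2(e[:,1],e[:,0]); 
            w=(a-x[2]+np.pi/6)%(np.pi/3)-np.pi/6; s=.118*np.sin(w)
            m=np.where(abs(s)<.022,.118*np.cos(w)+np.sqrt(np.maximum(.022**2-s**2,0)),0); m=np.maximum(m,.115)
            return np.hypot(*e.T)-m
        best=min((least_squares(res,[*c,t],loss="soft_l1",f_scale=.003) for t in np.arange(0,np.pi/3,.17)),key=lambda s:s.cost)
        c=best.x[:2]
    return c,best.x[2]%(np.pi/3),np.sqrt(np.median(best.fun**2)),len(E)
E
python3 - <<'E'
from meas import *
R=np.array([[-1,0,0],[0,1,0],[0,0,-1.]])
robot.move_gripper(0); robot.goto([.455,-.0,.38],R); print(robot.read_t())
o,p,d,P,C=measure("w1"); np.savez("w1.npz",p=p,d=d,M=C[3])
print(o["red_n"],o["red"],len(o["knob"]),o["knob"].mean(0) if len(o["knob"]) else 0)
print(discfit(o["wood"]))
r=cv2.minAreaRect((o["rest"][:,:2]*1000).astype(np.float32)); print("rest",r)
E
```

```text
4.45
0 [nan nan nan] 0 0
(array([0.57990755, 0.04346793]), np.float64(0.2627624308539511), np.float64(0.0006067716533621481), 79)
rest ((387.53314208984375, 121.24542236328125), (348.9883728027344, 103.9503402709961), 89.89947509765625)meas.py:9: RuntimeWarning: Mean of empty slice.
  lab=red.astype(np.uint8); out["red_n"]=int(red.sum()); out["red"]=P[red].mean(0)
  ret = um.true_divide(
```

View pics/w1.png

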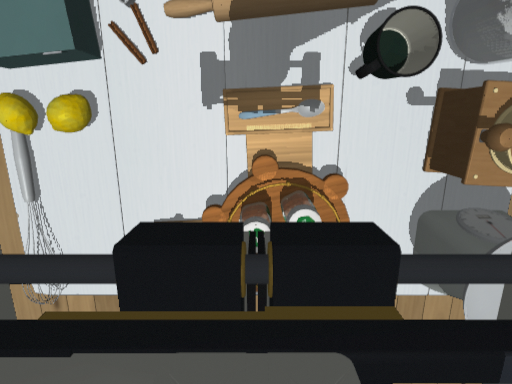

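Shut fingers hide the disc in this view (rest at (279,107), lobes at (265,165) and (335,185)). I need to look from further out.

Run:
```python
from meas import *
R=np.array([[-1,0,0],[0,1,0],[0,0,-1.]])
robot.goto([.625,-.01,.38],R); print(robot.read_t())
o,p,d,P,C=measure("w2"); np.savez("w2.npz",p=p,d=d,M=C[3])
h=cv2.cvtColor(p,cv2.COLOR_RGB2HSV);H,S,V=[h[...,i].astype(int) for i in range(3)]
red=((H<6)|(H>172))&(S>130); print(red.sum(),P[red].mean(0),P[red].min(0),P[red].max(0))
print(o["red_n"],o["red"],len(o["knob"]),o["knob"].mean(0) if len(o["knob"]) else 0)
print(discfit(o["wood"],(.58,.043)))
r=cv2.minAreaRect((o["rest"][:,:2]*1000).astype(np.float32)); print("rest",r)
```

```text
5.2167
789 [0.6326702  0.05673239 0.14980853] [ 0.55847891 -0.01066898  0.06295499] [0.66956858 0.0801687  0.53632393]
0 [nan nan nan] 159 [ 0.5862053  -0.14024225  0.09357257]
(array([0.57889047, 0.04393362]), np.float64(0.2624401485747784), np.float64(0.0018686346263440217), 180)
rest ((413.6855773925781, 122.08566284179688), (347.2805480957031, 53.17115020751953), 89.87743377685547)meas.py:9: RuntimeWarning: Mean of empty slice.
  lab=red.astype(np.uint8); out["red_n"]=int(red.sum()); out["red"]=P[red].mean(0)
  ret = um.true_divide(
```

View pics/w2.png

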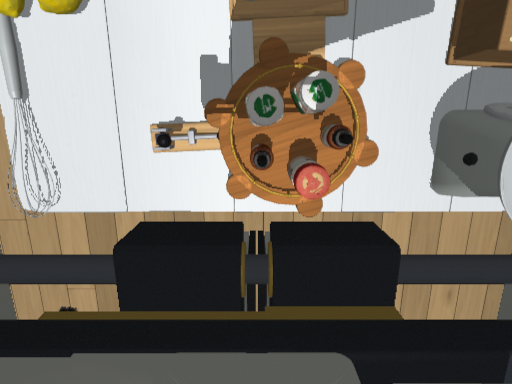

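Run:
```python
from meas import *
z=np.load("w2.npz");p,d=z["p"],z["d"];f,cx,cy,_=cam("wrist",np.eye(4));C=(f,cx,cy,z["M"]);P=cloud(d,C)
h=cv2.cvtColor(p,cv2.COLOR_RGB2HSV);H,S,V=[h[...,i].astype(int) for i in range(3)]
W=P[(P[...,2]>.04)&(P[...,2]<.048)&(S>80)&(H<25)]
c,ph,_,_=discfit(W,(.579,.044))
top=(np.hypot(P[...,0]-.64,P[...,1]-.057)<.04)&(P[...,2]>.143)&(P[...,2]<.158)
print("redtop",top.sum(),P[top].mean(0),cv2.minEnclosingCircle((P[top][:,:2]).astype(np.float32)))
kn=(V<60)&(P[...,2]>.06)&(P[...,2]<.11)&(P[...,1]<-.08)&(np.hypot(P[...,0]-.585,P[...,1]+.14)<.03)
v,u=np.nonzero(kn); (ku,kv),kr=cv2.minEnclosingCircle(np.c_[u,v].astype(np.float32)); k=ray(ku,kv,.086,C); print("knob",ku,kv,kr,k)
q=k[:2]-c; print("c",c,"lobe",np.degrees(ph),"knobr",np.hypot(*q),"yaw",np.arctan2(q[0],-q[1]))
r=P[top].mean(0)[:2]-c; print("red r",np.hypot(*r),"bearing",np.degrees(np.arctan2(r[1],r[0])))
z=np.load("w1.npz");p,d=z["p"],z["d"];C=(f,cx,cy,z["M"]);P=cloud(d,C)
h=cv2.cvtColor(p,cv2.COLOR_RGB2HSV);S=h[...,1].astype(int)
m=(P[...,2]>.008)&(P[...,2]<.024)&(S>60)&(P[...,0]<.425)&(P[...,0]>.31)&(P[...,1]>-.09)&(P[...,1]<.18)
m=cv2.morphologyEx(m.astype(np.uint8),cv2.MORPH_CLOSE,np.ones((9,9)));m=cv2.morphologyEx(m,cv2.MORPH_OPEN,np.ones((9,9)))
n,l,st,_=cv2.connectedComponentsWithStats(m);i=1+np.argmax(st[1:,4]);cn,_=cv2.findContours((l==i).astype(np.uint8),0,1)
w=np.array([ray(*x,.017,C)[:2] for x in max(cn,key=len)[:,0]],np.float32);rr=cv2.minAreaRect(w);print("rest",rr)
q=np.array(rr[0])-c;print("rest dist",np.hypot(*q),"yaw",np.arctan2(-q[1],-q[0]))
print(robot.read_force())
```

```text
redtop 961 [0.63414652 0.05855088 0.14986115] ((0.6347383260726929, 0.059216298162937164), 0.02223822847008705)
knob 163.59091186523438 140.11363220214844 7.289463996887207 [ 0.58706604 -0.14239257  0.086     ]
c [0.57889047 0.04393362] lobe 15.036714777608397 knobr 0.18650547534203168 yaw 0.04384963599928333
red r 0.057156768894312274 bearing 14.817424928404579
rest ((0.38219165802001953, 0.03504084795713425), (0.08664098381996155, 0.174481600522995), 1.782023549079895)
rest dist 0.19689972687164697 yaw 0.04517935314223717
[-0.42490484  0.03301774  0.88435874]
```

```bash
cat > mv.py <<'E'
from meas import *
c=np.array([.5789,.0439]); YAW=.0445; BB=np.degrees(YAW)-90; FRONT=180+np.degrees(YAW)
def pose(b,r,z,a=0):
    b,a=np.radians([b,a]); e=np.array([np.cos(b),np.sin(b),0]);k=np.array([0,0,1.])
    X=np.cos(a)*e-np.sin(a)*k; Z=-np.sin(a)*e-np.cos(a)*k
    return [*(c+r*e[:2]),z],np.c_[X,np.cross(Z,X),Z]
def line(b,r,z,a=0,speed=.15):
    p,R=pose(b,r,z,a); robot.servo_line(p,R,speed=speed)
def go(b,r,z,a=0): robot.goto(*pose(b,r,z,a))
E
python3 - <<'E'
from mv import *
print("q",robot.read_qpos())
for a in((BB,154,.2,0),(BB,152,.07,0),(BB,222,.068,0),(BB,275,.068,0),(BB,203,.068,0),*[(b,131,z,t) for t in(0,10) for b in(155,165,180,200,220,240) for z in(.026,.17)]):
    q=robot.ik(*pose(a[0],a[1]/1000,*a[2:])); print(a,None if q is None else np.round(q))
E
```

```text
q [ 1.69128721e+01  1.27814100e+01  9.27525967e+00  3.90572036e-03
 -8.65852042e+01 -1.06957071e+02]
(np.float64(-87.45033781166784), 154, 0.2, 0) [  8.  14. -12.   0. -64.  -6.]
(np.float64(-87.45033781166784), 152, 0.07, 0) [  8.  21. -21.   0. -48.  -6.]
(np.float64(-87.45033781166784), 222, 0.068, 0) [  1.  23. -18.   0. -49.   1.]
(np.float64(-87.45033781166784), 275, 0.068, 0) [ -4.  25. -16.   0. -50.   6.]
(np.float64(-87.45033781166784), 203, 0.068, 0) [  3.  23. -19.   0. -48.  -1.]
(155, 131, 0.026, 0) [  36.   15.  -39.   -0.  -36. -151.]
(155, 131, 0.17, 0) [  36.    4.  -29.    0.  -57. -151.]
(165, 131, 0.026, 0) [  34.   14.  -40.   -0.  -35. -139.]
(165, 131, 0.17, 0) [  34.    3.  -30.    0.  -57. -139.]
(180, 131, 0.026, 0) [  31.   14.  -41.   -0.  -35. -121.]
(180, 131, 0.17, 0) [  31.    2.  -31.    0.  -57. -121.]
(200, 131, 0.026, 0) [ 25.  14. -41.   0. -35. -95.]
(200, 131, 0.17, 0) [ 25.   2. -31.   0. -57. -95.]
(220, 131, 0.026, 0) [ 19.  16. -38.   0. -36. -69.]
(220, 131, 0.17, 0) [ 19.   5. -28.   0. -57. -69.]
(240, 131, 0.026, 0) [ 14.  19. -33.   0. -38. -44.]
(240, 131, 0.17, 0) [ 14.   8. -24.   0. -58. -44.]
(155, 131, 0.026, 10) None
(155, 131, 0.17, 10) [  44.   -1.  -40.   13.  -48. -167.]
(165, 131, 0.026, 10) [  39.   10.  -57.   26.  -19. -168.]
(165, 131, 0.17, 10) [  42.   -3.  -42.   11.  -47. -154.]
(180, 131, 0.026, 10) [  35.    9.  -57.   20.  -17. -143.]
(180, 131, 0.17, 10) [  36.   -5.  -42.    8.  -45. -132.]
(200, 131, 0.026, 10) [ 26.  10. -50.   3. -21. -98.]
(200, 131, 0.17, 10) [ 26.  -4. -38.   1. -46. -97.]
(220, 131, 0.026, 10) [ 15.  13. -40.  -9. -29. -57.]
(220, 131, 0.17, 10) [ 15.   1. -31.  -6. -50. -62.]
(240, 131, 0.026, 10) [  7.  18. -30. -13. -37. -27.]
(240, 131, 0.17, 10) [  8.   7. -22. -10. -55. -32.]
```

Run:
```python
from mv import *
go(BB,.152,.22); line(BB,.152,.070,speed=.15); f0=robot.read_force()
print("down",robot.read_t(),robot.read_position())
line(BB,.190,.070,speed=.06); print(robot.read_force()-f0)
line(BB,.219,.068,speed=.06); print(robot.read_force()-f0)
for r in np.arange(.221,.228,.001):
    line(BB,r,.068,speed=.02); F=robot.read_force()-f0; print(round(r,3),F,robot.read_position()[1])
    if F[1]>9: break
line(BB,.205,.068); line(BB,.19,.25,speed=.25)
print(robot.read_t())
R=np.array([[-1,0,0],[0,1,0],[0,0,-1.]])
robot.goto([.625,-.01,.38],R); o,p,d,P,C=measure("w3"); print(robot.read_t(),discfit(o["wood"],c),o["knob"].mean(0))
```

```text
down 7.975 [ 0.58634159 -0.10793705  0.07083624]
[-0.18812209 -1.53872727 -0.79698896]
[-0.65629745  3.24271521 -0.36229312]
0.221 [-0.64437572  9.35933843  1.81123638] -0.17596853322100264
10.7833
12.4417 (array([0.57891245, 0.04375169]), np.float64(0.25656596327446685), np.float64(0.0018992022237310062), 180) [ 0.58917608 -0.19433667  0.08443467]meas.py:9: RuntimeWarning: Mean of empty slice.
  lab=red.astype(np.uint8); out["red_n"]=int(red.sum()); out["red"]=P[red].mean(0)
  ret = um.true_divide(
```

View pics/w3.png

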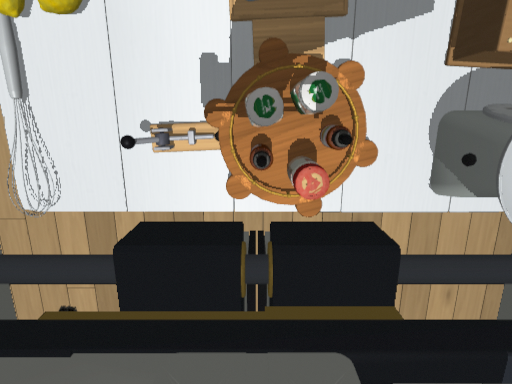

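The lever is out: knob moved from (163,140) to (127,142), and the disc is unmoved. First rim stroke next.

```bash
cat >> mv.py <<'E'
T=5
def look(name=None):
    R=np.array([[-1,0,0],[0,1,0],[0,0,-1.]])
    robot.goto([.625,-.01,.38],R); p,d,P,C=snap("wrist",name)
    h=cv2.cvtColor(p,cv2.COLOR_RGB2HSV);H,S,V=[h[...,i].astype(int) for i in range(3)]
    g=(P[...,2]>.04)&(P[...,2]<.048)&(S>80)&(H<25); cc,ph,_,_=discfit(P[g],c)
    m=((H<7)|(H>171))&(S>120)&(P[...,2]>.135)&(P[...,2]<.16)&(np.hypot(P[...,0]-c[0],P[...,1]-c[1])<.09)
    m=cv2.morphologyEx(m.astype(np.uint8),cv2.MORPH_OPEN,np.ones((3,3)))>0
    (x,y),rr=cv2.minEnclosingCircle(P[m][:,:2].astype(np.float32)); r=np.array([x,y])-c
    b=np.degrees(np.arctan2(r[1],r[0]))%360
    print("t",robot.read_t(),"c",cc,"lobe",np.degrees(ph)%60,"red",b,np.hypot(*r),rr,m.sum(),"remaining",FRONT-b); return b
def stroke(b0,b1,step=15,speed=.06):
    go(b0,.16,.20,T); line(b0,.131,.10,T); line(b0,.131,.027,T,speed=.12); f0=robot.read_force()
    n=max(1,round(abs(b1-b0)/step))
    for b in np.linspace(b0,b1,n+1)[1:]:
        line(b,.131,.027,T,speed=speed); print(round(b),np.round(robot.read_force()-f0,1),end=" ")
    back=b1-3*np.sign(b1-b0); line(back,.131,.027,T,speed=.06); line(back,.145,.20,T,speed=.25); print(robot.read_t())
E
python3 - <<'E'
from mv import *
stroke(165,232)
look("w4")
E
```

```text
182 [-0.6  0.2 -0.4] 198 [-0.8 -0.4  0.5] 215 [-1.  -0.4  0. ] 232 [-1.7  0.3 -0.6] 19.3917
t 20.3833 c [0.57864186 0.04373187] lobe 9.45758987267009 red 69.1946298792806 0.057353843555098726 0.02234591916203499 860 remaining 113.35503230905155
```

View pics/w4.png

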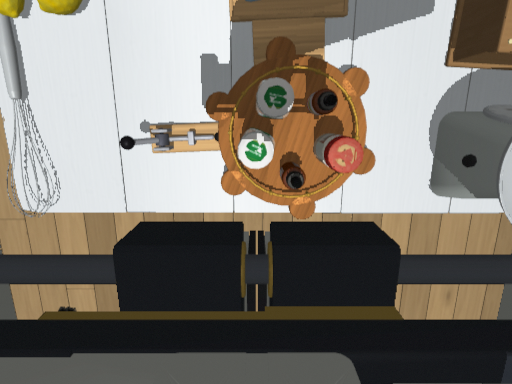

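All jars are standing and the disc turned 54° (red cap now at (344,154)). Second stroke.

Run:
```python
from mv import *
stroke(160.5,229.5)
b=look(None)
```

```text
174 [0.5 0.7 1. ] 188 [-0.1  0.7  1.8] 202 [-0.5  1.2  0.4] 216 [-0.3  0.9  1.1] 230 [0.2 1.3 0.7] 27.5833
t 28.575 c [0.57883165 0.0439035 ] lobe 7.422795995755118 red 127.14960896435838 0.0574396647846116 0.02248947136104107 939 remaining 55.40005322397377
```

Run:
```python
from mv import *
stroke(159.5,225.0)
b=look("w5")
```

```text
176 [ 0.7 -0.4 -0.2] 192 [-0.   0.7  0. ] 209 [ 0.4 -0.6  0.8] 225 [-0.3 -0.7  0. ] 35.5
t 36.5083 c [0.57888878 0.04387441] lobe 2.6660597856462425 red 183.3600722552654 0.057180793318618264 0.022429144009947777 946 remaining -0.8104100669332581
```

View pics/w5.png

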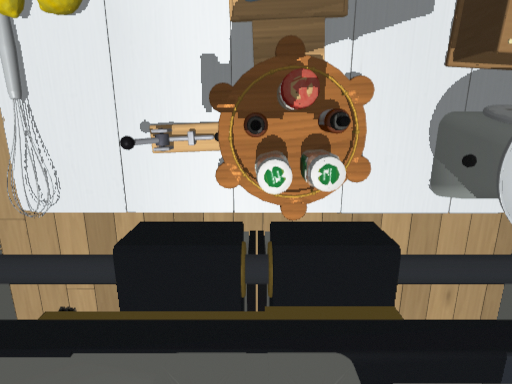

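Red jar is within 1° of front. Now I'll push the brake in.

Run:
```python
from mv import *
go(BB,.285,.22); line(BB,.275,.070,speed=.2); f0=robot.read_force()
line(BB,.240,.072,speed=.06); print(robot.read_force()-f0)
line(BB,.206,.074,speed=.06); print(robot.read_force()-f0)
for r in np.arange(.2045,.195,-.001):
    line(BB,r,.074,speed=.02); F=robot.read_force()-f0; print(round(r,4),np.round(F,1),robot.read_position()[1])
    if F[1]<-10: break
line(BB,.225,.074); line(BB,.24,.25,speed=.25)
b=look("w6")
```

```text
[ 0.80188154 -2.65741929  2.02990824]
[ 1.88398754 -1.08810488  0.10182466]
0.2045 [ 1.6 -3.2 -2.8] -0.16058427627131172
0.2035 [ 1.3 -5.3 -3.3] -0.15963937859214355
0.2025 [ 0.7 -7.2 -3.8] -0.15904870840821683
0.2015 [  2.5 -11.6  -5.1] -0.15880691616284343
t 44.4833 c [0.57900012 0.04381618] lobe 2.549502285012111 red 183.0849611053985 0.05697151975097586 0.022610880434513092 938 remaining -0.535298917066342
```

View pics/w6.png

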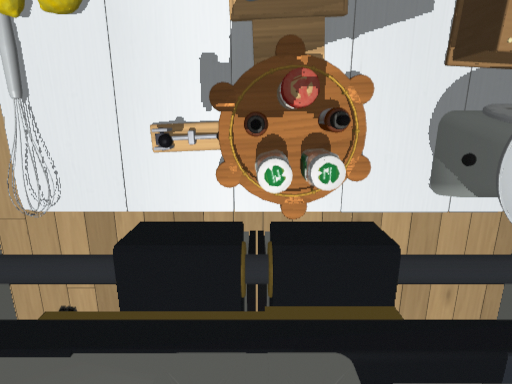

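The knob is back at (165,140), its clamped position. All five jars are standing and the red one is at the front.

```bash
python3 -c "
from rig import robot
print(robot.job_done())"
```

```text
the job is handed in; nothing more can be done
None
```

The red-capped jar is at the front, within about 1° of the middle of the spoon rest. The brake is pushed back in to its stop, all five jars and bottles are standing, and the job was handed in at about 44.5 s; no verdict was returned.

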